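# Load a sample tube into the bench rotator

### The arm

A 7-joint arm with a two-finger parallel gripper is mounted at the origin on a cart in front of the work surface, level with it; the furniture and walls round the work are solid. World frame = base frame: x ahead of the robot, y to its left, z up, the work surface at z = 0. Lengths are in m, angles in rad, forces in N, time in s.
With the tool pointing down it reaches from about 0.4 to 0.85 m from the base axis. Payload 4.5 kg.
Tool frame: the origin (TCP) lies at the very end of the fingers, on their centre line; the grasp point (between the pads) lies 19 mm behind it; z points along the fingers, y is the line along which they close (so a half turn about z gives the same grasp; the last joint's range is limited). The gripper opens to 88 mm and grips with 3 to 60 N. Pads are 18 mm wide; open, the fingers measure 123 mm over their backs; the gripper's body (75 mm by 187 mm) begins 45 mm behind the grasp point.
Start: joints at [-1.276, 0.689, -0.195, 1.565, 0.157, 0.902, -0.215], TCP at [0.161, 0.604, 0.212] pointing down, gripper open.
Joint ranges: [-3.01, 3.01], [-0.46, 2.08], [-1.47, 1.51], [0.13, 2.56], [-1, 4.14], [0.04, 2.09], [-2.66, 2.66]. Speed limits (rad/s): [2.57, 2.57, 3.14, 3.14, 3.14, 3.14, 3.14].

### API

Orientations are given as a unit quaternion [x, y, z, w].
In Python, from plant import r gives the robot as it stands. The module is installed in compiled form; this text tells all that it offers.
- The arm moves only by the shell command python3 -m pendant 'ROWS' [FORCE]. ROWS is JSON, one flat list of numbers, 7 for each row, row after row: the opening, from 0 (shut) to 1 (fully open), then the shift along the tool's x, y, z scaled (see below), then the turn, a rotation vector about the tool's x, y, z scaled (see below). A call has 1 to 12 rows; each row is the pose to reach, as a shift and turn from the pose commanded when the call began, along the tool's axes at that moment; what a row does not reach only later rows make up. The controller multiplies each number of a shift by 0.15 m and each number of a turn by pi/2 rad. A row lasts 1/10 s, in which the tool goes at most 50 mm and 8.59 degrees, less where a joint would pass 70% of its speed; a pose out of reach is approached as far as the arm can. A call with a number of a shift or a turn outside -1 to 1 is refused whole. A call with a gripper value outside its range is refused whole. The fingers move at their own pace and stop on an object; FORCE is the grip in N (left out, the last holds). Time passes only in rows, so rows that repeat a pose let the fingers close. It gives the time, the measured TCP pose, the force, the opening and the grip force at its end, in the units of the state.
- r.get_state(): the state, without advancing time (a new reading comes with each control period).
- r.snapshot(name): name is "scene" or "top" or "wrist"; returns a dict with "img" (480x640x3 uint8, red, green, blue), "mtx" (3x3 intrinsics, pixels), "cam_to_world" (4x4, takes a point from camera to world coordinates). Camera axes: x right, y up, looking along -z (the intrinsics and any distortion apply to the point x, -y, -z); pixel columns grow to the right and rows downward; lengths in m; the calibration is good to about 2 mm. A picture is of the moment at which its call begins. There is no depth.
- r.finish_job(): hands the job in; it is judged then, once.
The state is a dict: "clock": time; "q": joint angles; "qd": joint speeds; "joint_torque": joint torques, N m; "tool_pos": TCP position; "eef_rot": TCP orientation; "contact_force": force on the tool from outside, world axes, zero at the start; "moment": the same for the moment, N m; "opening": opening from 0.0 (shut) to 1.0 (fully open); "finger_force": force on a finger pad.
Only numpy, scipy, OpenCV 4.12 (cv2) and the standard library are available. Lean on these libraries where they do the work, as an engineer would, in place of code of your own. Each camera call takes 0.05 s, during which the arm holds its last target. There are 200 camera calls.

### The job

Load the blue-capped tube from the blue tray into the empty upper clip of the tube rotator: lay it across the clip, centred, cap on the same side as that of the balance tube in the lower clip, and push it down square to the slanted paddle, past the sprung green jaw, until it sits fully home in the fork and the jaw has snapped back over it. Then take the wire bail by its red grip and swing it over the tube until it rests in its catch. Leave the other tube, the timer and the marker where they are.

Things in the scene. Friction and masses are not known exactly. Their poses are not given: they have to be found in the camera images.
- rotor: aluminium paddle of the rotator (does not turn), face slanted 30 deg towards the robot. Origin on the top face; own x up the slope, own y along the lying tubes, own z the face's normal. Face from x = -98 to +58, y = -80 to +80 mm. Empty clip at x = +36 mm; at x = -52 mm a clip with a fixed orange-capped balance tube (cap towards -y) under a closed bail, all under 62 mm high
- clip_seat (a point): middle of a seated tube's axis: in the empty clip, 34 mm over the face, axes as rotor, tube along y. Two saddles, 8 mm wide, at y = +-24 mm; fixed black jaw on the +x side, sprung green claw on the -x side, both 60 mm over the face, mouth 26 mm wide. Push along -z; jaw gives way over the last 20 mm (about 10 N). Between the saddles nothing is higher than 9 mm over the face
- jaw (a joint): hinge of the sprung green claw pair, rad: 0 closed, about 0.15 while a tube passes; a spring closes it
- bail (a joint): hinge of the open wire bail (the empty clip's), rad: 0 closed, cross bar in its catch down-slope of the tube; grows as it swings over the tube to the up-slope side, limit 2.7. Stiff: stays where it is left. Its legs, at y = +-40 mm of the rotor, pass 10 mm over a seated tube
- bail_hinge (a point): middle of the bail's hinge line (along the rotor's y): 22 mm up-slope of clip_seat, 10 mm over the face; axes as rotor
- bail_grip (a point): centre of the bail's red grip sleeve, 10 mm diameter, 44 mm long along the rotor's y, 63 mm from the hinge line. Closed, it lies 38 mm down-slope of clip_seat, 30 mm over the face, between two black catch posts at y = +-31 mm (7 mm wide)
- sample_mid (a point): middle of the blue-capped tube, on its axis; own y along the tube towards the tapered tip. Tube 119 mm long, body 16.6 mm diameter, 20 g
- sample_cap (a point): middle of the tube's blue cap, 53.5 mm from sample_mid; cap 20 mm wide, 13 mm long
- tray: blue tray (fixed), 118 mm (own x) by 78 mm (own y), origin on the bench under its centre, floor 6 mm thick. Two tube rests at own x = +-37.5 mm: a tube lies along own y, axis 34 mm above the bench, on posts at own y = +-24 mm (7 mm wide, 35 mm high)
- spare: orange-capped tube of the same size in the tray's other rest; origin at its middle on the axis, own y towards the tip. Leave it there
- timer: small white timer, 60 x 64 x 20 mm, origin under its centre; bystander
- marker: felt marker with black cap, 13 x 134 x 15 mm along own y, origin under its centre; bystander

How it is judged:
By the outcome, as a careful person would: the job done as asked, in the order asked, and still so for the second after the job is handed in, with the robot touching nothing.
It also fails if it takes over 54 s, if anything falls off the work surface, if the arm or the gripper's body presses on something with over 40 N, if the wrist force passes 120 N, or if a joint passes its speed limit or range.

## Working session

There is one attempt and no reset: what is moved stays moved. The work goes in short steps, Python scripts to look and compute and a shell command to move; the robot and the scene stay as the last step left them, time stands still between calls to the robot, and variables do not carry over. Pictures are saved under pics/ and viewed, at most 10 in all, crops included, and the job is handed in when it is done.

```bash
mkdir -p pics
python3 - <<'E'
from plant import r
import cv2,numpy as np
s=r.get_state();print(s)
for n in("scene","top"):
    d=r.snapshot(n);cv2.imwrite(f"pics/{n}0.png",d["img"][:,:,::-1]);print(n,d["mtx"].tolist(),d["cam_to_world"].round(4).tolist(),d.keys())
E
```

```text
{'clock': 0.0, 'q': array([-1.27615347,  0.68996925, -0.19453356,  1.56634739,  0.15733818,
        0.90251106, -0.21511681]), 'qd': array([ 8.84385404e-04,  1.62812515e-03,  3.04670103e-03,  1.09261928e-03,
        9.25355245e-04, -2.06590492e-05, -5.69683440e-05]), 'joint_torque': array([ 5.05433618e-04, -5.27567124e+01, -1.26710460e+00, -1.53426611e+01,
       -5.26208687e-02,  6.67436238e-03,  1.85271410e-04]), 'tool_pos': array([0.1610595 , 0.60318119, 0.2110189 ]), 'eef_rot': array([ 1.29998997e-01,  9.91513700e-01, -9.17888594e-04, -4.25843456e-05]), 'contact_force': array([ 1.08849109, -0.31300081, -0.63326651]), 'moment': array([ 0.00763361, -0.01603433,  0.02963154]), 'finger_force': 0.0, 'opening': 0.9999726841876492}
scene [[606.5696095874773, 0.0, 317.56149370533353], [0.0, 606.5696095874773, 230.3634191372351], [0.0, 0.0, 1.0]] [[0.8203, 0.3242, -0.4711, -0.0485], [-0.5715, 0.4323, -0.6975, -1.157], [-0.0225, 0.8414, 0.5399, 0.8109], [0.0, 0.0, 0.0, 1.0]] dict_keys(['img', 'mtx', 'cam_to_world'])
top [[522.3196947764889, 0.0, 321.1156823867363], [0.0, 522.3196947764889, 235.59518250463688], [0.0, 0.0, 1.0]] [[-0.0277, 0.9882, -0.1504, 0.4366], [-0.9996, -0.0271, 0.0058, -0.2175], [0.0017, 0.1505, 0.9886, 1.0538], [0.0, 0.0, 0.0, 1.0]] dict_keys(['img', 'mtx', 'cam_to_world'])
```

View pics/scene0.png

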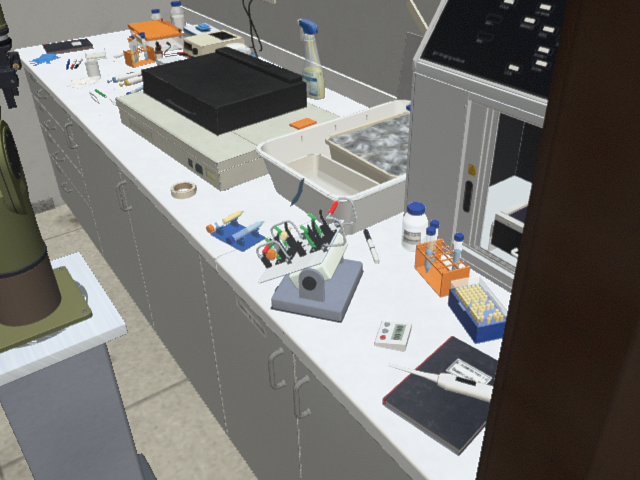

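View pics/top0.png

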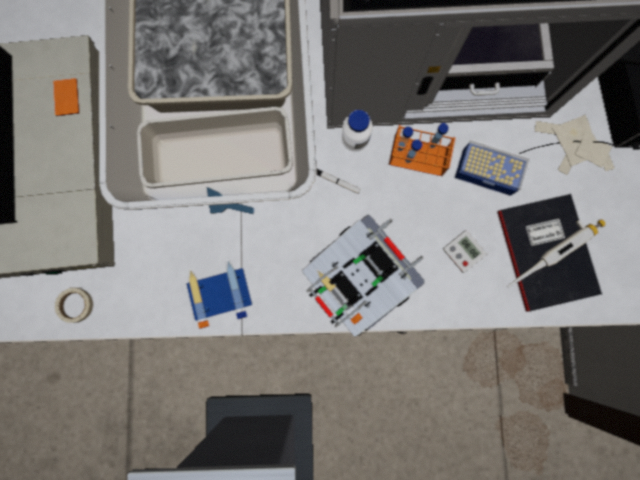

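The scene view shows the tray at about (235,232) and the rotator at about (305,255). In the top view the tray is at (219,293), its blue cap at (241,315), and the rotor at (362,275). The open bail's grip is at (395,247) and the balance cap at (355,317). Next I'll enlarge these areas and check the coarse positions.

```bash
cat > h.py <<'E'
import numpy as np,cv2
from scipy.spatial.transform import Rotation as R
def ray(d,p):
    M=np.array(d["mtx"]);T=np.array(d["cam_to_world"])
    v=np.linalg.solve(M,[p[0],p[1],1.]);v=T[:3,:3]@[v[0],-v[1],-v[2]]
    return T[:3,3],v/np.linalg.norm(v)
def onz(d,p,z):
    o,v=ray(d,p);return o+v*(z-o[2])/v[2]
def tri(obs):
    A=0;b=0
    for d,p in obs:
        o,v=ray(d,p);P=np.eye(3)-np.outer(v,v);A=A+P;b=b+P@o
    x=np.linalg.solve(A,b)
    return x,[np.linalg.norm((np.eye(3)-np.outer(v,v))@(x-o)) for o,v in (ray(d,p) for d,p in obs)]
def proj(d,X):
    T=np.array(d["cam_to_world"]);c=T[:3,:3].T@(np.asarray(X)-T[:3,3]);c=c*[1,-1,-1];u=np.array(d["mtx"])@c;return u[:2]/u[2]
def blobs(img,lo,hi,box=None,amin=6):
    h=cv2.cvtColor(img,cv2.COLOR_RGB2HSV);m=cv2.inRange(h,np.array(lo),np.array(hi))
    if box:
        k=np.zeros_like(m);k[box[1]:box[3],box[0]:box[2]]=1;m=m*k
    n,l,st,c=cv2.connectedComponentsWithStats(m)
    return [(c[i].round(1).tolist(),st[i].tolist()) for i in range(1,n) if st[i][4]>=amin]
E
python3 - <<'E'
from plant import r
from h import *
import pickle
D={n:r.snapshot(n) for n in("scene","top","wrist")};pickle.dump(D,open("d0.pkl","wb"))
a=D["top"]["img"][200:340,180:440];b=D["scene"]["img"][190:330,200:390]
a=cv2.resize(a,(780,420),interpolation=cv2.INTER_CUBIC);cv2.imwrite("pics/t1.png",a[:,:,::-1])
b=cv2.resize(b,(760,560),interpolation=cv2.INTER_CUBIC);cv2.imwrite("pics/s1.png",b[:,:,::-1])
t=D["top"];s=D["scene"]
print("top red",blobs(t["img"],(0,150,120),(5,255,255),(290,200,440,340)),blobs(t["img"],(172,150,120),(180,255,255),(290,200,440,340)))
print("sc red",blobs(s["img"],(0,170,120),(5,255,255),(200,190,390,330)),blobs(s["img"],(172,150,120),(180,255,255),(200,190,390,330)))
print("orange",blobs(t["img"],(8,150,120),(18,255,255),(180,200,440,340)),blobs(s["img"],(8,150,120),(18,255,255),(200,190,390,330)))
print("blue",blobs(t["img"],(100,150,40),(125,255,255),(180,200,440,340)),blobs(s["img"],(100,150,40),(125,255,255),(200,190,390,330)))
print("tray c",onz(t,(219,293),.034),"rotor",onz(t,(362,275),.12), "cap", onz(t,(241,315),.034),"spare cap",onz(t,(204,324),.034))
E
```

```text
top red [([393.9, 248.1], [385, 238, 19, 21, 111]), ([323.5, 306.0], [316, 297, 16, 19, 89])] [([390.3, 247.5], [387, 243, 8, 10, 10]), ([398.5, 257.3], [396, 255, 6, 5, 6])]
sc red [([333.2, 206.8], [329, 201, 9, 12, 44]), ([265.7, 248.8], [263, 245, 6, 8, 22])] []
orange [([356.0, 318.3], [352, 314, 9, 9, 50]), ([203.0, 324.0], [199, 321, 9, 7, 44])] [([210.0, 228.1], [207, 225, 7, 7, 39]), ([270.8, 254.1], [266, 250, 11, 9, 77])]
blue [([242.8, 287.5], [236, 270, 15, 36, 242]), ([216.3, 294.7], [199, 274, 36, 42, 1059]), ([194.2, 310.3], [192, 302, 5, 17, 21]), ([241.1, 314.7], [238, 312, 8, 6, 30])] [([227.5, 231.9], [212, 224, 32, 18, 204]), ([247.1, 241.5], [231, 233, 33, 18, 203])]
tray c [ 0.48448174 -0.02215921  0.034     ] rotor [ 0.50542122 -0.29410035  0.12      ] cap [ 0.4410527  -0.06465795  0.034     ] spare cap [0.42589413 0.00658853 0.034     ]
```

View pics/t1.png

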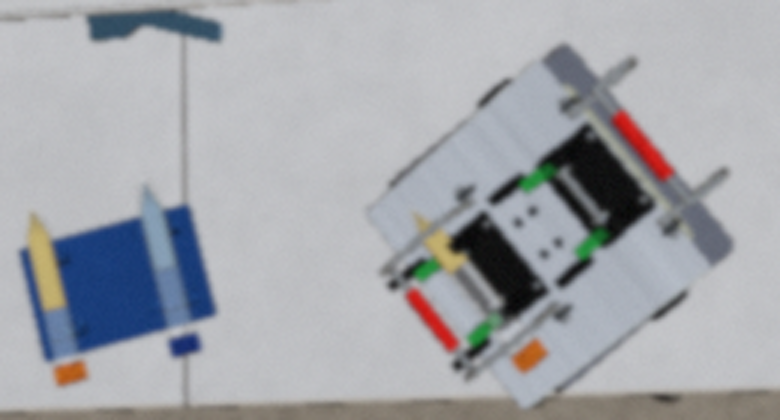

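View pics/s1.png

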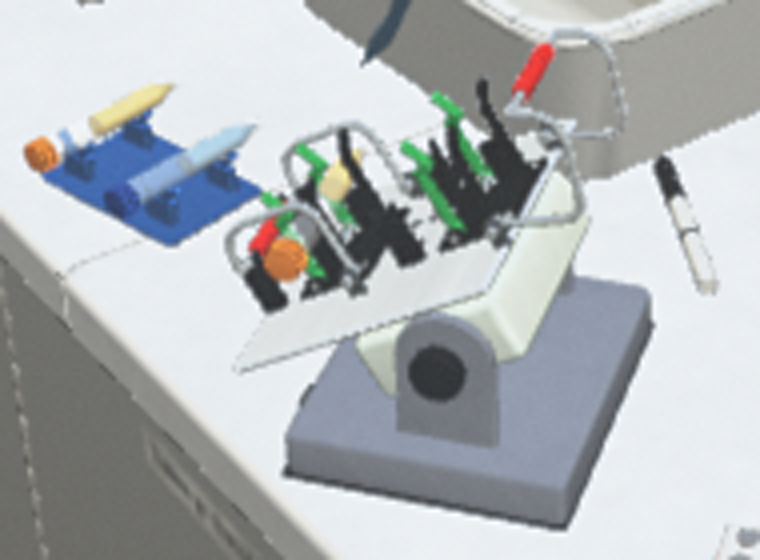

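The enlarged crops show the sample tube with its cap at the bottom, at top-view pixel (241,315), and its tip at (229,262). The rotor's lower paddle corners are near (303,270) and (355,336). The open bail's grip is at (394,248). Next I'll fit the poses from these points.

```bash
cat > fit.py <<'E'
from h import *
import pickle
from scipy.optimize import least_squares
D=pickle.load(open("d0.pkl","rb"));t=D["top"];s=D["scene"]
def rot(yaw): # columns rotor x,y,z ; yaw= heading of up-slope
    return R.from_euler("ZY",[yaw,-np.pi/6]).as_matrix()
obs=[(t,(302.7,270),(-98,80,0)),(t,(355,335.7),(-98,-80,0)),(s,(259.5,282.5),(-98,-80,0)),
 (t,(356,318.3),(-52,-53.5,36)),(s,(271,254.5),(-52,-53.5,34)),(t,(323.5,306),(-90,0,33)),(s,(265.9,248.8),(-90,0,31))]
f=lambda p:np.concatenate([proj(d,p[:3]+rot(p[3])@(np.array(X)/1e3))-px for d,px,X in obs])
if __name__=="__main__":
    a=least_squares(f,[.5,-.3,.12,-.7],loss="soft_l1");print("rotor",a.x.round(4),a.fun.round(1))
    g,e=tri([(t,(394,248.1)),(s,(333.2,206.8))]);print("grip",g,e)
    loc=rot(a.x[3]).T@(g-a.x[:3])*1e3;print("grip local",loc)
    v=loc-[58,0,10];print("phi",np.degrees(np.arctan2(v[2],v[0])),np.hypot(v[0],v[2]))
    c=onz(t,(241.1,314.7),.036);p=onz(t,(229,262.3),.034);print("cap,tip",c,p,np.linalg.norm(p-c)*1e3)
    u=(p-c)[:2];u/=np.linalg.norm(u);print("mid est",c[:2]+u*.0535,p[:2]-u*.0595,"heading deg",np.degrees(np.arctan2(u[1],u[0])))
    W=D["wrist"];print(W["cam_to_world"].round(3).tolist(),W["mtx"][0].tolist())
    print("seat",a.x[:3]+rot(a.x[3])@[.036,0,.034]);print("rot\n",rot(a.x[3]).round(3))
E
python3 fit.py
```

```text
rotor [ 0.5104 -0.2991  0.1136 -0.9153] [-1.8  0.  -0.3  0.9 -1.4  0.   0.7 -0.2  0.8  1.2  0.2 -0.   1.8 -1.1]
grip [ 0.54063996 -0.33969103  0.21774333] [np.float64(0.0005313725651612869), np.float64(0.0005313725651613529)]
grip local [95.86570369 -0.77915343 64.88624316]
phi 55.39842931624449 66.68066589904102
cap,tip [ 0.4416101  -0.06515277  0.036     ] [ 0.54380471 -0.04163426  0.034     ] 104.88497907745095
mid est [ 0.49374727 -0.05315421] [ 0.48582038 -0.05497846] heading deg 12.960090444727559
[[0.257, -0.921, -0.292, 0.084], [0.966, 0.245, 0.079, 0.622], [-0.001, -0.303, 0.953, 0.385], [0.0, 0.0, 0.0, 1.0]] [426.9596361200646, 0.0, 317.53842403425614]
seat [ 0.51906958 -0.31035779  0.16106221]
rot
 [[ 0.528  0.793 -0.305]
 [-0.687  0.61   0.396]
 [ 0.5    0.     0.866]]
```

```bash
cat > go.py <<'E'
# go(target TCP pos, target tool matrix): prints units for a move from the present pose
from h import *
from plant import r
def go(P,M):
    s=r.get_state();C=R.from_quat(s["eef_rot"]).as_matrix()
    print("shift",(C.T@(np.array(P)-s["tool_pos"])/.15).round(3),"turn",(R.from_matrix(C.T@M).as_rotvec()/(np.pi/2)).round(3))
def tool(x,z):
    z=np.array(z,float);z/=np.linalg.norm(z);x=np.array(x,float);x-=z*(x@z);x/=np.linalg.norm(x);return np.c_[x,np.cross(z,x),z]
E
python3 -m pendant '[1,-1,-0.9,0,0,0,0, 1,-1,-0.9,0,0,0,0, 1,-1,-0.9,0,0,0,0, 1,-1,-0.9,0,0,0,0, 1,-1,-0.9,0,0,0,0]'
python3 -m pendant '[1,-1,-0.9,0,0,0,0, 1,-1,-0.9,0,0,0,0, 1,-1,-0.9,0,0,0,0, 1,-1,-0.9,0,0,0,0, 1,-1,-0.9,0,0,0,0]'
python3 - <<'E'
from go import *
go([.44,-.05,.20],tool([-.974,-.225,0],[0,0,-1]))
E
```

```text
clock: 0.75
tool_pos: [0.2764, 0.4271, 0.2116]
eef_rot: [0.135, 0.991, -0.003, 0.002]
contact_force: [-0.1, -0.5, -0.5]
opening: 0.999
finger_force: 0.0
clock: 1.25
tool_pos: [0.3853, 0.2584, 0.2116]
eef_rot: [0.136, 0.991, -0.002, 0.001]
contact_force: [-0.5, 0.1, -0.4]
opening: 1.002
finger_force: 0.0
shift [-0.906 -1.881  0.087] turn [-0.003  0.001 -0.319]
```

```bash
python3 -m pendant '[0.6,-0.5,-0.95,0,0,0,0, 0.6,-0.5,-0.95,0,0,0,0, 0.6,-0.5,-0.95,0,0,0,0, 0.6,-0.5,-0.95,0,0,0,0]'
python3 -m pendant '[0.6,-0.4,-0.93,0.1,0,0,-0.32, 0.6,-0.4,-0.93,0.1,0,0,-0.32, 0.6,-0.4,-0.93,0.1,0,0,-0.32, 0.6,-0.4,-0.93,0.1,0,0,-0.32, 0.6,-0.4,-0.93,0.1,0,0,-0.32, 0.6,-0.4,-0.93,0.1,0,0,-0.32, 0.6,-0.4,-0.93,0.1,0,0,-0.32]'
python3 - <<'E'
from go import *
import pickle
d=r.snapshot("wrist");pickle.dump(d,open("w1.pkl","wb"));cv2.imwrite("pics/w1.png",d["img"][:,:,::-1])
print(d["cam_to_world"].round(3).tolist())
E
```

```text
clock: 1.65
tool_pos: [0.4176, 0.1031, 0.2116]
eef_rot: [0.134, 0.991, -0.002, -0.0]
contact_force: [-0.5, 0.4, -0.8]
opening: 0.663
finger_force: 0.0
clock: 2.35
tool_pos: [0.4394, -0.0394, 0.1971]
eef_rot: [-0.122, 0.993, 0.0, 0.0]
contact_force: [0.2, -0.6, -0.4]
opening: 0.602
finger_force: 0.0
[[-0.243, -0.924, -0.294, 0.362], [0.97, -0.231, -0.075, -0.06], [0.001, -0.304, 0.953, 0.371], [0.0, 0.0, 0.0, 1.0]]
```

View pics/w1.png

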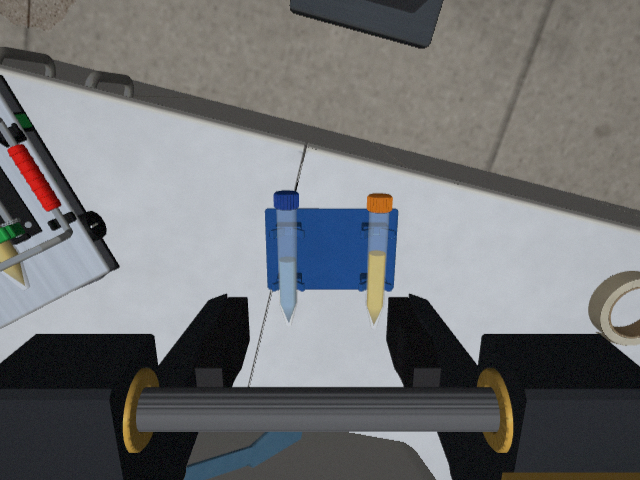

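The wrist view shows the sample tube with its cap at about (286,200) and tip at about (289,323), between the posts at rows 228 and 278.

Run:
```python
from go import *
import pickle
d=pickle.load(open("w1.pkl","rb"))
print([b for b in blobs(d["img"],(112,150,40),(125,255,255),(260,180,410,215)) if b[1][4]>30])
c=onz(d,(286.2,200.5),.038);p=onz(d,(289.2,323),.034);u=(p-c)[:2];L=np.linalg.norm(u);u/=L
b1=onz(d,(287.3,240),.036);b2=onz(d,(288.6,290),.036)
print(c,p,L,np.degrees(np.arctan2(u[1],u[0])))
m=(c[:2]+u*.0535+p[:2]-u*.0595)/2;print("mid",m, "dev",[np.cross(u,b[:2]-m) for b in(b1,b2)])
for z in(.10,.015): go([*m,z],tool([*-u,0],[0,0,-1]))
```

```text
[([283.4, 201.5], [274, 192, 19, 18, 153])]
[ 0.4404165  -0.06614036  0.038     ] [ 0.54855153 -0.03916858  0.034     ] 0.11144802408390696 14.005332540654353
mid [ 0.4915732  -0.05338051] dev [array(5.05255201e-05), array(0.00023953)]
shift [-0.315 -0.174  0.647] turn [0. 0. 0.]
shift [-0.314 -0.175  1.214] turn [0. 0. 0.]<stdin>:8: DeprecationWarning: Arrays of 2-dimensional vectors are deprecated. Use arrays of 3-dimensional vectors instead. (deprecated in NumPy 2.0)
```

```bash
python3 -m pendant '[0.5,-0.315,-0.175,0.65,0,0,0, 0.5,-0.315,-0.175,0.65,0,0,0, 0.5,-0.315,-0.175,0.65,0,0,0, 0.5,-0.315,-0.175,0.65,0,0,0, 0.5,-0.315,-0.175,0.65,0,0,0]'
python3 - <<'E'
from go import *
import pickle
d=r.snapshot("wrist");cv2.imwrite("pics/w2.png",d["img"][:,:,::-1])
t=np.radians(14);go([.4916,-.0534,.015],tool([-np.cos(t),-np.sin(t),0],[0,0,-1]))
E
```

```text
clock: 2.9
tool_pos: [0.4909, -0.0547, 0.1004]
eef_rot: [-0.121, 0.993, 0.0, 0.0]
contact_force: [-0.5, -0.2, 0.2]
opening: 0.499
finger_force: 0.0
shift [-0.005  0.009  0.572] turn [-0.     0.001 -0.001]
```

View pics/w2.png

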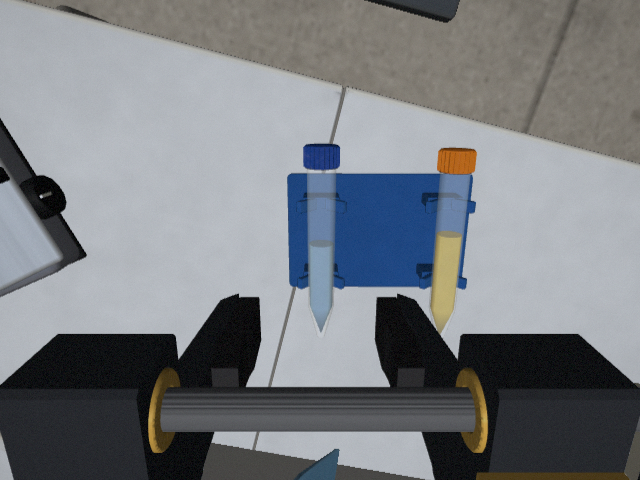

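The tube lies midway between the fingers, at column 321 between finger edges at 260 and 376. I'll descend, grip and lift.

```bash
python3 -m pendant '[0.5,0,0.005,0.3,0,0,0, 0.5,0,0.005,0.45,0,0,0, 0.5,0,0.005,0.57,0,0,0, 0.5,0,0.005,0.57,0,0,0, 0.5,0,0.005,0.57,0,0,0, 0,0,0.005,0.57,0,0,0, 0,0,0.005,0.57,0,0,0, 0,0,0.005,0.57,0,0,0, 0,0,0.005,0.57,0,0,0, 0,0,0.005,0.57,0,0,0]' 35
python3 -m pendant '[0,0,0,-0.1,0,0,0, 0,0,0,-0.3,0,0,0, 0,0,0,-0.6,0,0,0, 0,0,0,-1,0,0,0, 0,0,0,-1,0,0,0, 0,0,0,-1,0,0,0]' 35
python3 - <<'E'
from go import *
from fit import *
a=least_squares(f,[.5,-.3,.12,-.7],loss="soft_l1").x;Q=rot(a[3])
M=tool(-Q[:,1],-Q[:,2])
for h in(.16,.09,.034): go(a[:3]+Q@[.036,0,h-.019],M)
E
```

```text
clock: 3.95
tool_pos: [0.491, -0.0533, 0.0143]
eef_rot: [-0.121, 0.993, 0.001, 0.0]
contact_force: [-3.5, 4.8, 12.3]
opening: 0.074
finger_force: 12.5
clock: 4.55
tool_pos: [0.4923, -0.0553, 0.1654]
eef_rot: [-0.12, 0.993, -0.0, 0.002]
contact_force: [1.0, 0.3, -0.3]
opening: 0.007
finger_force: 0.0
shift [ 0.374 -1.368 -0.588] turn [ 0.327 -0.067 -0.258]
shift [ 0.281 -1.581 -0.184] turn [ 0.327 -0.067 -0.258]
shift [ 0.208 -1.751  0.14 ] turn [ 0.327 -0.067 -0.258]
```

Run:
```python
from go import *
d=r.snapshot("wrist");cv2.imwrite("pics/w3.png",d["img"][:,:,::-1])
```

```text
(no output)
```

View pics/w3.png

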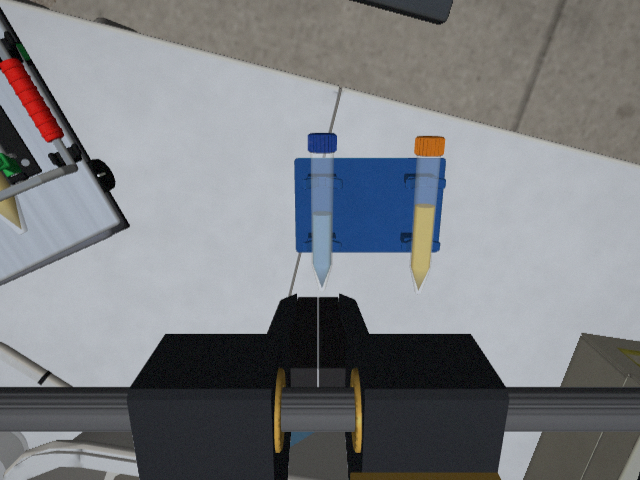

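Run:
```python
from go import *
d=r.snapshot("wrist");s=r.get_state();C=R.from_quat(s["eef_rot"]).as_matrix();p=s["tool_pos"]
print(s["opening"],p,d["cam_to_world"].round(3).tolist())
for dz in(0,-.019,.02,-.04): print(dz,proj(d,p+C@[0,0,dz]))
for n,X in dict(cap=(-.0535),mid=0,tip=.0595).items(): print(n,proj(d,np.array([.4916,-.0534,.034])+X*np.array([.970,.242,0])))
print(blobs(d["img"],(112,150,40),(125,255,255),(300,125,345,160)))
```

```text
0.004019240401252423 [ 0.49026776 -0.05537901  0.16286739] [[-0.24, -0.925, -0.295, 0.414], [0.971, -0.228, -0.072, -0.076], [-0.0, -0.303, 0.953, 0.338], [0.0, 0.0, 0.0, 1.0]]
0 [321.31921186 288.58699943]
-0.019 [321.69735105 308.19309454]
0.02 [320.99164955 271.60325917]
-0.04 [322.21961145 335.27171355]
cap [322.10183803 143.80240219]
mid [322.05594933 217.97115278]
tip [322.01018034 291.94642368]
[([322.0, 145.5], [308, 136, 28, 19, 253]), ([313.3, 137.3], [311, 136, 5, 3, 6])]
```

The tube is untouched in its rest, with the cap at (322,145) and tip at (322,288), and the fingers closed empty above it. I'll check its height by triangulation.

Run:
```python
from go import *
import pickle
d=r.snapshot("wrist");w1=pickle.load(open("w1.pkl","rb"));D=pickle.load(open("d0.pkl","rb"))
def cap(w,box,lo,hi=(125,255,255)):
    h=cv2.cvtColor(w["img"],cv2.COLOR_RGB2HSV);m=cv2.inRange(h,np.array(lo),np.array(hi));m2=m*0;m2[box[1]:box[3],box[0]:box[2]]=m[box[1]:box[3],box[0]:box[2]]
    y,x=np.nonzero(m2);return x.min(),x.max(),y.min(),y.max(),x.mean(),y.mean()
print(cap(w1,(270,185,303,207),(112,150,40)),cap(d,(300,128,345,153),(112,150,40)))
print(cap(w1,(360,185,400,215),(5,150,100),(20,255,255)),cap(d,(405,128,455,165),(5,150,100),(20,255,255)))
print("blue cap w1/w/top",tri([(w1,(286.2,200.5)),(d,(322,144)),(D["top"],(241.1,314.7))]))
print("tip",tri([(w1,(289.2,323)),(d,(322,288)),(D["top"],(229,262.3))]))
print("tip w only",tri([(w1,(289.2,323)),(d,(322,288))]))
oc=[(w,cap(w,b,(5,150,100),(20,255,255))[4:]) for w,b in((w1,(360,185,400,215)),(d,(405,128,455,165)))]
print("orange cap",tri(oc+[(D["top"],(203,324)),(D["scene"],(210,228.1))]))
print(d["mtx"].tolist())
```

```text
(np.int64(274), np.int64(298), np.int64(191), np.int64(206), np.float64(285.2670807453416), np.float64(199.45341614906832)) (np.int64(307), np.int64(335), np.int64(137), np.int64(152), np.float64(321.10497237569064), np.float64(145.1767955801105))
(np.int64(367), np.int64(392), np.int64(195), np.int64(212), np.float64(379.06310679611653), np.float64(203.36893203883494)) (np.int64(414), np.int64(444), np.int64(141), np.int64(159), np.float64(428.88235294117646), np.float64(150.07720588235293))
blue cap w1/w/top (array([ 0.44012441, -0.06603473,  0.03795927]), [np.float64(0.0003119153823981646), np.float64(0.0018298102708869906), np.float64(0.0015863421278829151)])
tip (array([ 0.54318027, -0.04098167,  0.04051005]), [np.float64(0.002057631879463938), np.float64(0.0014382604989637152), np.float64(0.0017494611805277042)])
tip w only (array([ 0.53492769, -0.04165821,  0.05746916]), [np.float64(0.0011428713615294344), np.float64(0.0011428713615293845)])
orange cap (array([0.42557897, 0.00688705, 0.03641447]), [np.float64(0.0006346727354599172), np.float64(0.0009443517519411732), np.float64(0.0011352153088657212), np.float64(0.0010572813996440709)])
[[426.9596361200646, 0.0, 317.53842403425614], [0.0, 426.9596361200646, 238.26509397796295], [0.0, 0.0, 1.0]]
```

```bash
python3 -m pendant '[0.5,0,0,0,0,0,0, 0.5,0,0,0,0,0,0, 0.5,0,0,0,0,0,0, 0.5,0,0,0,0,0,0, 0.5,0,0,0,0,0,0]' 10 | grep open
python3 -m pendant '[0.5,0,0,0.5,0,0,0, 0.5,0,0,0.8,0,0,0, 0.5,0,0,1,0,0,0, 0.5,0,0,1,0,0,0, 0.5,0,0,1,0,0,0, 0.3,0,0,1,0,0,0, 0.3,0,0,1,0,0,0, 0.3,0,0,1,0,0,0]'
python3 -m pendant '[0.2,0,0,0,0,0,0, 0.2,0,0,0,0,0,0, 0.2,0,0,0,0,0,0]'
python3 -m pendant '[0.15,0,0,0,0,0,0, 0.15,0,0,0,0,0,0, 0.15,0,0,0,0,0,0]'
python3 - <<'E'
from go import *
d=r.snapshot("wrist");cv2.imwrite("pics/w4.png",d["img"][:,:,::-1]);print(r.get_state())
E
```

```text
opening: 0.436
clock: 6.0
tool_pos: [0.4927, -0.0553, 0.0162]
eef_rot: [-0.12, 0.993, -0.0, 0.002]
contact_force: [-0.9, 0.6, 0.5]
opening: 0.304
finger_force: 0.0
clock: 6.3
tool_pos: [0.4913, -0.0551, 0.0141]
eef_rot: [-0.121, 0.993, -0.0, 0.0]
contact_force: [0.3, 0.1, -0.1]
opening: 0.195
finger_force: 0.0
clock: 6.6
tool_pos: [0.491, -0.0546, 0.0137]
eef_rot: [-0.121, 0.993, 0.0, -0.0]
contact_force: [-1.2, 1.7, 1.7]
opening: 0.145
finger_force: 0.8
{'clock': 6.65, 'q': array([ 0.12092619,  0.87870867, -0.16900475,  2.08814484,  0.62345935,
        0.22281615,  1.2138856 ]), 'qd': array([-0.0006497 , -0.0011719 ,  0.00061799,  0.00038297,  0.00232857,
       -0.00032235, -0.00150561]), 'joint_torque': array([ 5.73270600e-01, -4.82970500e+01, -5.76235238e-02, -3.65387477e+00,
        8.39750050e-02,  2.10893895e-01, -2.89507470e-04]), 'tool_pos': array([ 0.49104844, -0.05464215,  0.01372697]), 'eef_rot': array([-1.20844872e-01,  9.92671373e-01,  2.49695195e-04, -2.56255284e-05]), 'contact_force': array([0.14816675, 1.45302076, 2.00777666]), 'moment': array([ 0.27630486,  0.05266576, -0.01423984]), 'finger_force': 0.8233907260000706, 'opening': 0.14868988653132664}
```

View pics/w4.png

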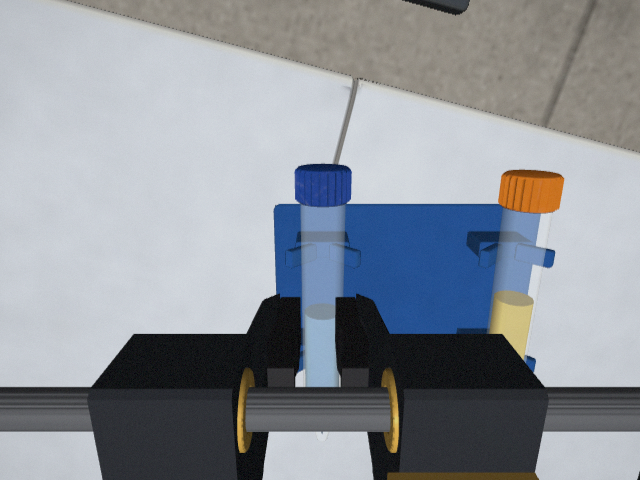

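The fingers straddle the tube at column 321, but at an opening of 0.15 they occlude its edge. They seem to be riding on its upper half, so the real fingertips are higher than reported. I'll open a little and go down in guarded steps.

```bash
python3 -m pendant '[0.4,0,0,0,0,0,0, 0.4,0,0,0,0,0,0, 0.4,0,0,0,0,0,0, 0.4,0,0,0.03,0,0,0, 0.4,0,0,0.06,0,0,0, 0.4,0,0,0.06,0,0,0, 0.4,0,0,0.06,0,0,0]' | egrep "pos|force|open"
python3 -m pendant '[0.2,0,0,0,0,0,0, 0.2,0,0,0,0,0,0, 0.2,0,0,0,0,0,0, 0.12,0,0,0,0,0,0, 0.12,0,0,0,0,0,0, 0.12,0,0,0,0,0,0]'| egrep "pos|force|open"
python3 - <<'E'
from go import *
d=r.snapshot("wrist");s=r.get_state();C=R.from_quat(s["eef_rot"]).as_matrix();p=s["tool_pos"]
for q in([0,0,0],[.009,0,0],[.009,.0085,0],[.009,0,-.019],[.009,0,-.027]): print(q,proj(d,p+C@q))
h=cv2.cvtColor(d["img"],cv2.COLOR_RGB2HSV)[:,:,2]
for c in(270,285,292,350,358): print(c,h[280:340:3,c].tolist())
for X in(-.0535,0,.02,.0595): print(X,proj(d,np.array([.4916,-.0534,.034])+X*np.array([.970,.242,0])))
E
```

```text
tool_pos: [0.4909, -0.055, 0.0045]
contact_force: [-0.8, -0.8, -0.7]
opening: 0.401
finger_force: 0.0
tool_pos: [0.4907, -0.053, 0.0049]
contact_force: [-2.2, 3.6, 2.4]
opening: 0.185
finger_force: 10.0
[0, 0, 0] [320.79569788 291.13442792]
[0.009, 0, 0] [320.85648789 272.34953246]
[0.009, 0.0085, 0] [340.23253734 272.35976452]
[0.009, 0, -0.019] [321.22166818 290.51074337]
[0.009, 0, -0.027] [321.39991882 299.37553591]
270 [122, 128, 121, 145, 142, 85, 23, 18, 19, 18, 24, 24, 22, 22, 18, 18, 17, 17, 17, 23]
285 [144, 142, 145, 142, 144, 147, 23, 25, 23, 19, 18, 19, 16, 13, 23, 15, 15, 11, 13, 19]
292 [143, 142, 141, 143, 144, 147, 14, 15, 17, 15, 20, 19, 19, 19, 23, 18, 22, 18, 18, 24]
350 [143, 142, 144, 143, 145, 141, 18, 14, 18, 20, 19, 17, 11, 20, 19, 20, 24, 22, 10, 9]
358 [145, 145, 142, 145, 142, 144, 21, 11, 13, 17, 19, 17, 19, 22, 16, 19, 19, 24, 18, 24]
-0.0535 [320.09096983 185.98817973]
0 [319.83154058 325.09987518]
0.02 [319.74737089 370.23352739]
0.0595 [319.59773636 450.47086729]
```

```bash
python3 -m pendant '[0.35,0,0,0,0,0,0, 0.35,0,0,0,0,0,0, 0.35,0,0,0.03,0,0,0, 0.35,0,0,0.06,0,0,0, 0.35,0,0,0.085,0,0,0, 0.35,0,0,0.085,0,0,0]' | egrep "pos|force|open"
python3 -m pendant '[0.2,0,0,0,0,0,0, 0.2,0,0,0,0,0,0, 0.2,0,0,0,0,0,0, 0,0,0,0,0,0,0, 0,0,0,0,0,0,0, 0,0,0,0,0,0,0, 0,0,0,0,0,0,0]' 35 | egrep "pos|force|open"
```

```text
tool_pos: [0.4907, -0.0551, -0.0087]
contact_force: [1.4, 0.2, 0.6]
opening: 0.349
finger_force: 0.0
tool_pos: [0.4906, -0.053, -0.0078]
contact_force: [-2.4, 5.0, 1.8]
opening: 0.179
finger_force: 34.9
```

```bash
python3 -m pendant '[0,0,0,-0.1,0,0,0, 0,0,0,-0.3,0,0,0, 0,0,0,-0.6,0,0,0, 0,0,0,-1,0,0,0, 0,0,0,-1,0,0,0, 0,0,0,-1,0,0,0]' | egrep "clock|pos|force|open"
python3 - <<'E'
from go import *
from fit import *
d=r.snapshot("wrist");pickle.dump(d,open("w5.pkl","wb"))
b=[b for b in blobs(d["img"],(112,150,40),(125,255,255),(280,100,360,280),40)];print(b)
s=r.get_state();C=R.from_quat(s["eef_rot"]).as_matrix();p=s["tool_pos"]
# cap ray meets plane through grasp line: tool z = -(.024+.0165) .. solve tool-x of cap at assumed depth
o,v=ray(d,b[0][0]);lo=C.T@(o-p);lv=C.T@v
for dz in(-.038,-.043): print("cap in tool",dz,lo+lv*(dz-lo[2])/lv[2])
a=least_squares(f,[.5,-.3,.12,-.7],loss="soft_l1").x;Q=rot(a[3]);M=tool(-Q[:,1],-Q[:,2])
for h in(.16,.12): go(a[:3]+Q@[.036,0,h-.042],M)
E
```

```text
clock: 9.9
tool_pos: [0.4924, -0.0559, 0.1437]
contact_force: [0.4, -0.5, -0.4]
opening: 0.177
finger_force: 34.9
[([325.3, 200.9], [302, 173, 49, 50, 892]), ([292.6, 202.6], [286, 182, 18, 40, 254])]
cap in tool -0.038 [ 0.04809181  0.00078173 -0.038     ]
cap in tool -0.043 [ 0.04922864  0.00069147 -0.043     ]
shift [ 0.336 -1.436 -0.61 ] turn [ 0.328 -0.069 -0.258]
shift [ 0.283 -1.558 -0.379] turn [ 0.328 -0.069 -0.258]
```

```bash
python3 -m pendant '[0,0.1,-0.4,-0.7,0,0,0, 0,0.1,-0.4,-0.7,0,0,0, 0,0.1,-0.4,-0.7,0,0,0, 0,0.1,-0.4,-0.7,0,0,0]' | egrep "pos|force|open"
python3 - <<'E'
from go import *
from fit import *
a=least_squares(f,[.5,-.3,.12,-.7],loss="soft_l1").x;Q=rot(a[3]);M=tool(-Q[:,1],-Q[:,2])
for h in(.18,.14): go(a[:3]+Q@[.036,0,h-.042],M)
E
```

```text
tool_pos: [0.4916, -0.1195, 0.2472]
contact_force: [-0.2, -0.3, -1.3]
opening: 0.177
finger_force: 34.9
shift [ 0.262 -0.963 -0.024] turn [ 0.327 -0.069 -0.26 ]
shift [ 0.208 -1.084  0.207] turn [ 0.327 -0.069 -0.26 ]
```

```bash
python3 -m pendant '[0,0.05,-0.2,-0.02,0.08,-0.02,-0.06, 0,0.13,-0.5,-0.02,0.16,-0.035,-0.13, 0,0.2,-0.8,-0.02,0.25,-0.05,-0.2, 0,0.26,-0.96,-0.02,0.327,-0.069,-0.26, 0,0.26,-0.96,-0.02,0.327,-0.069,-0.26, 0,0.26,-0.96,-0.02,0.327,-0.069,-0.26, 0,0.26,-0.96,-0.02,0.327,-0.069,-0.26, 0,0.26,-0.96,-0.02,0.327,-0.069,-0.26]' | egrep "clock|pos|force|open|rot"
python3 - <<'E'
from go import *
from fit import *
d=r.snapshot("wrist");pickle.dump(d,open("w6.pkl","wb"));cv2.imwrite("pics/w6.png",d["img"][:,:,::-1])
a=least_squares(f,[.5,-.3,.12,-.7],loss="soft_l1").x;Q=rot(a[3]);M=tool(-Q[:,1],-Q[:,2])
go(a[:3]+Q@[.036,0,.18-.042],M);print(r.get_state()["q"].round(2))
E
```

```text
clock: 11.15
tool_pos: [0.487, -0.2648, 0.2481]
eef_rot: [-0.314, 0.914, -0.242, 0.082]
contact_force: [0.3, 0.3, -0.3]
opening: 0.175
finger_force: 34.9
shift [ 0.017 -0.025 -0.004] turn [0.003 0.001 0.003]
[ 0.31  0.43 -0.15  2.21  1.36  0.41  1.16]
```

View pics/w6.png

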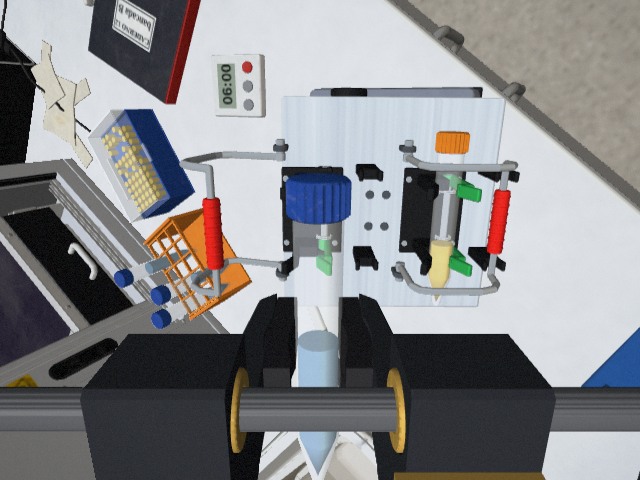

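The wrist view looks square onto the paddle, with corners at (284,96), (505,98) and (477,306). The balance cap is at (452,142) with its tip at (437,300). The closed grip is at (499,221) and the open grip at (212,233). I'll refine the rotor pose from these points.

```bash
cat > fit2.py <<'E'
from fit import *
w=pickle.load(open("w6.pkl","rb"))
h=cv2.cvtColor(w["img"],cv2.COLOR_RGB2HSV)
def cen(lo,hi,b):
    m=cv2.inRange(h,np.array(lo),np.array(hi))[b[1]:b[3],b[0]:b[2]];y,x=np.nonzero(m);return x.mean()+b[0],y.mean()+b[1]
red=cen((0,180,100),(6,255,255),(480,180,520,265));red2=cen((0,180,100),(6,255,255),(195,190,230,280));oc=cen((8,150,100),(20,255,255),(430,125,480,160))
wo=[(w,(284,96),(58,-80,0)),(w,(505,98),(-98,-80,0)),(w,(477.5,306),(-98,80,0)),(w,oc,(-52,-53.5,38)),(w,red,(-90,0,33)),(w,(437,301),(-52,59.5,34))]
def res(p,O,R0): 
    Q=R.from_rotvec(p[3:]).as_matrix()@R0
    return np.concatenate([(proj(d,p[:3]+Q@(np.array(X)/1e3))-px)*(1 if d is w else .7) for d,px,X in O]+[p[3:]*100])
a0=least_squares(f,[.5,-.3,.12,-.7],loss="soft_l1").x
def sol(O):
    b=least_squares(res,[*a0[:3],0,0,0],args=(O,rot(a0[3])),loss="soft_l1");return b.x,R.from_rotvec(b.x[3:]).as_matrix()@rot(a0[3]),b.fun
if __name__=="__main__":
    for O in(wo,wo+obs):
        x,Q,fun=sol(O);print(x[:3].round(4),np.degrees(x[3:]).round(2),"seat",(x[:3]+Q@[.036,0,.034]).round(4),fun.round(1))
    print("red2",red2);g,e=tri([(w,red2),(D["top"],(394,248.1)),(D["scene"],(333.2,206.8))]);l=Q.T@(g-x[:3])*1e3;print("grip",g,e,l,np.degrees(np.arctan2(l[2]-10,l[0]-58)))
    from go import go,tool,r
    s=r.get_state();C=R.from_quat(s["eef_rot"]).as_matrix();print("TCP in rotor",Q.T@(s["tool_pos"]-x[:3])*1e3);go(x[:3]+Q@[.036,0,.138],tool(-Q[:,1],-Q[:,2]))
    # tube in tool: cap axis estimate
    for px in((287,190),(350,190),(318,198),(318,476)):
        o,v=ray(w,px);lo=C.T@(o-s["tool_pos"]);lv=C.T@v;print(px,[(lo+lv*(dz-lo[2])/lv[2]).round(4)[:2].tolist() for dz in(-.037,-.042,-.047)])
E
python3 fit2.py
```

```text
[ 0.5095 -0.3002  0.1099] [ 0.13 -0.21 -0.01] seat [ 0.518  -0.3116  0.1574] [-0.9  0.8  0.6  0.8  0.4 -0.5  0.9 -0.5  0.  -0.1 -1.9 -0.3  0.2 -0.4
 -0. ]
[ 0.5093 -0.3002  0.1108] [-0.02 -0.15 -0.07] seat [ 0.5178 -0.3114  0.1583] [-1.6  0.7  0.6  0.6  0.3 -0.3  0.9 -0.4  0.   0.2 -2.   0.1 -0.8  0.4
  0.1  0.9 -1.   1.1  0.8  0.3  0.4  2.   0.5  0.3  1.2  0.3 -0.  -0.3
 -0.1]
red2 (np.float64(212.3390287769784), np.float64(232.738309352518))
grip [ 0.54000992 -0.34026109  0.21749202] [np.float64(0.001332023572285594), np.float64(0.0008247827965080987), np.float64(0.0010220883699762985)] [97.16523403  0.1424747  66.95509911] 55.485600388604226
TCP in rotor [ 33.677555     4.23607454 139.85805668]
shift [ 0.028 -0.015  0.012] turn [0.004 0.    0.004]
(287, 190) [[0.0536, -0.0104], [0.0546, -0.01], [0.0556, -0.0097]]
(350, 190) [[0.0536, 0.01], [0.0546, 0.0096], [0.0556, 0.0092]]
(318, 198) [[0.051, -0.0003], [0.052, -0.0004], [0.0531, -0.0004]]
(318, 476) [[-0.0642, -0.0001], [-0.0589, -0.0002], [-0.0536, -0.0002]]
```

```bash
cat > tgt.py <<'E'
import sys
from fit2 import *
from go import go,tool,r
x,Q,_=sol(wo+obs);M=tool(-Q[:,1],-Q[:,2])
def rel():
    s=r.get_state();print("TCP in rotor mm",(Q.T@(s["tool_pos"]-x[:3])*1e3).round(1),"F rotor",(Q.T@s["contact_force"]).round(1),"t",s["clock"],"open",round(s["opening"],3))
if __name__=="__main__":
    rel();v=np.array(sys.argv[1:4],float)/1e3;go(x[:3]+Q@v,M)
E
python3 tgt.py 36 -1.5 44
```

```text
TCP in rotor mm [ 33.7   4.2 139.9] F rotor [ 0.3 -0.3  0.9] t 11.2 open 0.175
shift [ 0.039 -0.02   0.639] turn [0.004 0.    0.004]
```

```bash
python3 -m pendant '[0,0.04,-0.02,0.2,0.004,0,0.004, 0,0.04,-0.02,0.4,0.004,0,0.004, 0,0.04,-0.02,0.64,0.004,0,0.004, 0,0.04,-0.02,0.64,0.004,0,0.004, 0,0.04,-0.02,0.64,0.004,0,0.004, 0,0.04,-0.02,0.64,0.004,0,0.004]' | egrep "force|rot"
python3 - <<'E'
from tgt import *
import sys
rel();go(x[:3]+Q@[.036,-.0015,-.009],M)
d=r.snapshot("wrist");pickle.dump(d,open("w7.pkl","wb"));cv2.imwrite("pics/w7.png",d["img"][:,:,::-1])
s=r.get_state();C=R.from_quat(s["eef_rot"]).as_matrix()
# check: other rotor features predicted vs seen here
for n,X in dict(oc=(-52,-53.5,38),red=(-90,0,33),h1=(58,-40,10),h2=(58,40,10),tl=(58,-80,0),tr=(-98,-80,0)).items(): print(n,proj(d,x[:3]+Q@(np.array(X)/1e3)).round(1))
print(blobs(d["img"],(8,150,100),(20,255,255),(400,0,639,200),100),blobs(d["img"],(0,180,100),(6,255,255),None,100),blobs(d["img"],(55,120,60),(80,255,255),None,40))
E
```

```text
eef_rot: [-0.31, 0.914, -0.247, 0.086]
contact_force: [0.6, 0.5, 0.3]
finger_force: 34.9
TCP in rotor mm [37.9 -1.8 45.7] F rotor [0.1 0.7 0.3] t 11.8 open 0.176
shift [-0.001  0.014  0.364] turn [-0.002  0.001 -0.001]
oc [532.4 173.4]
red [590.5 284.7]
h1 [279.5 191.5]
h2 [283.5 334. ]
tl [279.1 107. ]
tr [597.7 106.9]
[([532.0, 174.6], [504, 158, 57, 35, 1740])] [([156.1, 62.6], [143, 0, 27, 111, 785]), ([591.9, 285.0], [572, 240, 42, 91, 2203]), ([170.5, 299.5], [154, 263, 34, 71, 1681])] [([348.4, 246.4], [343, 218, 13, 51, 489]), ([559.6, 249.9], [538, 229, 47, 39, 1033]), ([539.9, 350.9], [522, 322, 41, 52, 977])]
```

View pics/w7.png

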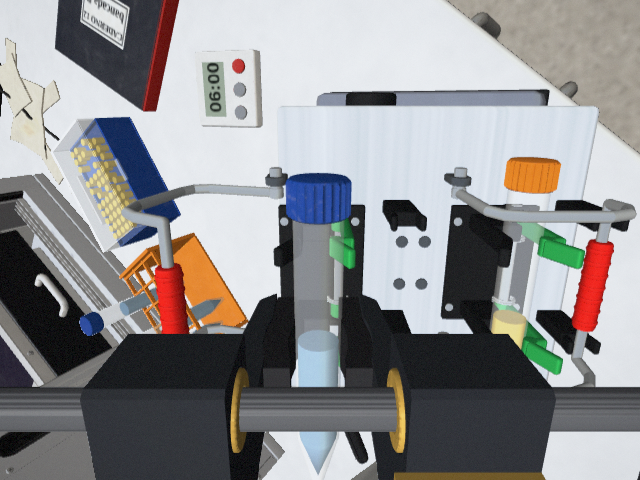

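The blue tube is centred over the clip, spanning columns 293–343 between the black jaw at 285 and the green claw at 345. The predicted features match to about 1.5 px: the balance cap was seen at (532,175) against (532,173), and the red grip at (592,285) against (590,285). I'll now push down in guarded steps.

```bash
python3 -m pendant '[0,0,0.014,0.07,0,0,0, 0,0,0.014,0.14,0,0,0, 0,0,0.014,0.2,0,0,0, 0,0,0.014,0.2,0,0,0, 0,0,0.014,0.2,0,0,0]' | egrep "force"
python3 tgt.py 36 -1.5 -8
python3 -m pendant '[0,0,0,0.02,0,0,0, 0,0,0,0.04,0,0,0, 0,0,0,0.06,0,0,0, 0,0,0,0.06,0,0,0]' | egrep "force"
python3 tgt.py 36 -1.5 -8
```

```text
contact_force: [3.4, -3.6, 2.2]
finger_force: 34.9
TCP in rotor mm [38.5 -2.  14.7] F rotor [ 5.3  0.5 -0.6] t 12.35 open 0.176
shift [-0.003  0.018  0.151] turn [-0.004  0.    -0.001]
contact_force: [2.0, -0.5, 4.5]
finger_force: 34.9
TCP in rotor mm [36.8 -1.6  6.2] F rotor [3.6 1.3 3.1] t 12.75 open 0.175
shift [-0.001  0.006  0.095] turn [-0.003  0.001 -0.   ]
```

```bash
python3 -m pendant '[0,0,0,0.02,0,0,0, 0,0,0,0.04,0,0,0, 0,0,0,0.04,0,0,0]' | egrep "force"
python3 tgt.py 36 -1.5 -8
python3 -m pendant '[0,0,0,0.02,0,0,0, 0,0,0,0.04,0,0,0, 0,0,0,0.04,0,0,0]' | egrep "force"
python3 tgt.py 36 -1.5 -8
```

```text
contact_force: [4.4, -3.7, -0.8]
finger_force: 34.9
TCP in rotor mm [36.7 -1.7 -0.5] F rotor [ 4.4  1.2 -3.5] t 13.05 open 0.173
shift [-0.001  0.005  0.05 ] turn [-0.002  0.001 -0.   ]
contact_force: [-9.0, 8.2, 28.2]
finger_force: 35.2
TCP in rotor mm [36.1 -1.8 -3.6] F rotor [ 3.8 -2.2 30.4] t 13.35 open 0.174
shift [-0.002  0.001  0.029] turn [-0.003  0.001  0.   ]
```

Run:
```python
from tgt import *
rel();d={n:r.snapshot(n) for n in("wrist","scene","top")};pickle.dump(d,open("d8.pkl","wb"))
g=x[:3]+Q@[.097,0,.067]
for n in d: print(n,"pred grip",proj(d[n],g).round(1),"red",blobs(d[n]["img"],(0,170,100),(6,255,255),(280,180,400,340) if n!="wrist" else None,12),"green",[b for b in blobs(d[n]["img"],(55,120,50),(80,255,255),(200,180,440,340) if n!="wrist" else None,4)])
print("s0 green",blobs(D["scene"]["img"],(55,120,50),(80,255,255),(200,180,440,340),4));print("t0 green",blobs(D["top"]["img"],(55,120,50),(80,255,255),(200,180,440,340),4))
s=r.get_state();print(s["moment"].round(2))
w7=pickle.load(open("w7.pkl","rb"))
for n,X in dict(tl=(58,-80,0),tr=(-98,-80,0)).items(): print(n,proj(d["wrist"],x[:3]+Q@(np.array(X)/1e3)).round(1))
h=cv2.cvtColor(d["wrist"]["img"],cv2.COLOR_RGB2HSV);print("orange",blobs(d["wrist"]["img"],(8,150,100),(20,255,255),(400,0,640,400),200),proj(d["wrist"],x[:3]+Q@[-.052,-.0535,.038]).round(1))
```

```text
TCP in rotor mm [36.1 -1.8 -3.6] F rotor [ 3.8 -2.2 30.4] t 13.35 open 0.174
wrist pred grip [109.4 401.9] red [([130.8, 63.1], [120, 0, 23, 111, 584]), ([225.2, 60.0], [219, 53, 13, 15, 143]), ([97.4, 349.8], [81, 325, 40, 56, 1112])] green [([557.0, 246.0], [555, 245, 6, 3, 8]), ([346.8, 296.5], [327, 247, 37, 88, 1893]), ([625.5, 297.4], [609, 273, 31, 49, 1069]), ([538.3, 358.0], [535, 354, 7, 9, 28]), ([341.8, 379.2], [340, 370, 5, 17, 66]), ([344.6, 447.9], [326, 432, 32, 39, 719]), ([615.8, 447.7], [580, 432, 60, 40, 1166])]
scene pred grip [332.7 207.2] red [([333.2, 206.8], [329, 201, 9, 12, 46])] green [([309.0, 214.2], [308, 213, 3, 3, 5]), ([303.9, 229.4], [300, 225, 8, 11, 45]), ([277.7, 229.8], [274, 226, 7, 9, 22]), ([267.1, 239.4], [266, 238, 4, 3, 8]), ([285.4, 242.9], [284, 241, 4, 4, 10]), ([270.8, 244.9], [270, 243, 3, 5, 9]), ([313.5, 245.0], [312, 244, 4, 3, 10]), ([278.6, 256.9], [277, 255, 4, 4, 10])]
top pred grip [394.5 248.3] red [] green []
s0 green [([311.7, 216.6], [308, 213, 8, 8, 22]), ([317.6, 228.8], [315, 224, 8, 9, 26]), ([277.7, 229.6], [274, 226, 7, 9, 21]), ([307.5, 235.9], [301, 226, 15, 21, 65]), ([267.3, 239.6], [266, 239, 4, 2, 7]), ([285.6, 243.0], [285, 241, 3, 4, 7]), ([270.8, 244.9], [270, 243, 3, 5, 9]), ([278.6, 256.9], [277, 255, 4, 4, 10])]
t0 green [([358.9, 258.4], [352, 254, 13, 9, 56]), ([377.3, 280.3], [373, 276, 10, 11, 55]), ([321.1, 289.2], [317, 287, 9, 6, 33]), ([339.5, 311.5], [337, 308, 6, 8, 33])]
[-0.43  0.1  -0.26]
tl [263.2 108.5]
tr [674.8 108.9]
orange [([602.1, 201.3], [562, 176, 78, 52, 3506])] [601.9 199.1]
```

```bash
python3 -m pendant '[0,0,0,0.01,0,0,0, 0,0,0,0.01,0,0,0]' | egrep "force"
python3 - <<'E'
from tgt import *
rel();d=r.snapshot("wrist");h=cv2.cvtColor(d["img"],cv2.COLOR_RGB2HSV)
m=cv2.inRange(h,np.array((55,120,50)),np.array((80,255,255)))
for X0 in(36,-52):
  for y in(-24,24):
    c=proj(d,x[:3]+Q@np.array([X0/1e3,y/1e3,.034]));c2=proj(d,x[:3]+Q@np.array([X0/1e3-.013,y/1e3,.06]));print(X0,y,c.round(1),c2.round(1))
for row in range(270,335,8):
    xs=np.nonzero(m[row])[0];print(row,xs[(xs<400)][[0,-1]] if (xs<400).any() else None,xs[xs>400][[0,-1]] if (xs>400).any() else None)
E
```

```text
contact_force: [-14.7, 12.8, 41.0]
finger_force: 35.4
TCP in rotor mm [36.1 -1.8 -3.8] F rotor [ 4.1 -3.8 45. ] t 13.7 open 0.172
36 -24 [320.9 280.3] [366.6 316.7]
36 24 [320.4 397.3] [361.1 451.1]
-52 -24 [577.6 281.1] [675.8 317.9]
-52 24 [553.7 398.4] [637.1 452.5]
270 [343 356] None
278 [343 357] [617 628]
286 [328 360] [614 639]
294 [327 360] [612 639]
302 [327 360] [610 639]
310 [328 362] [612 639]
318 [336 362] [631 639]
326 [344 362] None
334 [353 359] None
```

It hits a hard stop: 45 N for a further 0.2 mm. The claw tips overlap the tube just as they do on the balance clip, so the tube is home. I'll unload, release and retract.

```bash
python3 -m pendant '[0,0,0,-0.02,0,0,0, 0.35,0,0,-0.02,0,0,0, 0.35,0,0,-0.02,0,0,0, 0.35,0,0,-0.02,0,0,0, 0.35,0,0,-0.02,0,0,0, 0.35,0,0,-0.15,0,0,0, 0.35,0,0,-0.4,0,0,0, 0.35,0,0,-0.7,0,0,0, 0.35,0,0,-0.9,0,0,0, 0.35,0,0,-0.9,0,0,0]' | egrep "force|open"
python3 - <<'E'
from tgt import *
rel();d={n:r.snapshot(n) for n in("wrist","scene","top")};pickle.dump(d,open("d9.pkl","wb"));w9=d["wrist"]
print("blue",blobs(w9["img"],(105,150,40),(125,255,255),(240,60,420,260),80),"green",blobs(w9["img"],(55,120,50),(80,255,255),None,40),"red",blobs(w9["img"],(0,180,100),(6,255,255),None,80))
P=lambda *X:proj(w9,x[:3]+Q@(np.array(X)/1e3)).round(1)
print("cap pred",P(36,-53.5,38),P(26,-60,34),P(46,-47,34),"tip",P(36,59.5,34),"claws",P(34,-24,47),P(34,24,47),P(-54,-24,47),P(-54,24,47),"grip",P(97,0,67),"balcap",P(-52,-53.5,38))
print("scene blue",blobs(d["scene"]["img"],(105,120,40),(125,255,255),(260,190,390,330),5),proj(d["scene"],x[:3]+Q@[.036,-.0535,.034]))
E
```

```text
contact_force: [0.3, 0.4, -0.4]
opening: 0.351
finger_force: 0.0
TCP in rotor mm [ 36.   -1.  129.9] F rotor [-0.3  0.5 -0.3] t 14.75 open 0.351
blue [([319.5, 148.9], [304, 138, 32, 23, 695])] green [([332.9, 199.3], [323, 182, 18, 31, 358]), ([480.5, 201.5], [468, 188, 27, 25, 407]), ([332.1, 271.5], [323, 250, 16, 39, 384]), ([471.2, 275.1], [460, 258, 25, 31, 396])] red [([181.8, 54.9], [170, 0, 25, 108, 195]), ([511.1, 231.2], [499, 199, 25, 66, 1026]), ([216.3, 246.2], [205, 210, 23, 74, 1159])]
cap pred [320.2 149.8] [336.4 138.4] [304.2 159.7] tip [320.  312.8] claws [323.4 200.4] [323.1 273. ] [467.3 200.4] [459.4 273.2] grip [216. 248.] balcap [464.4 149.8]
scene blue [([261.2, 237.4], [260, 235, 5, 6, 16]), ([306.1, 242.2], [301, 238, 11, 9, 78])] [307.08413598 244.84761948]
```

The cap box is at columns 304–336, rows 138–161, which matches the prediction for a seated tube exactly, and the claws match the closed pair. Next is the bail.

```bash
python3 tgt.py 95 0 85; python3 tgt.py 95 0 30
```

```text
TCP in rotor mm [ 35.   -2.3 126.5] F rotor [-0.5 -0.6 -0.3] t 14.9 open 0.349
shift [-0.015 -0.4    0.277] turn [-0.001  0.     0.   ]
TCP in rotor mm [ 35.   -2.3 126.5] F rotor [-0.5 -0.6 -0.3] t 14.9 open 0.349
shift [-0.015 -0.399  0.644] turn [-0.001  0.     0.   ]
```

```bash
python3 -m pendant '[0.35,-0.01,-0.2,0,0,0,0, 0.35,-0.015,-0.4,0.1,0,0,0, 0.35,-0.015,-0.4,0.28,0,0,0, 0.35,-0.015,-0.4,0.28,0,0,0, 0.35,-0.015,-0.4,0.28,0,0,0, 0.35,-0.015,-0.4,0.28,0,0,0]' | egrep "force|open"
python3 - <<'E'
from tgt import *
rel();go(x[:3]+Q@[.095,0,.030],M)
w9=r.snapshot("wrist");P=lambda *X:proj(w9,x[:3]+Q@(np.array(X)/1e3)).round(1)
b=blobs(w9["img"],(0,180,100),(6,255,255),(200,100,420,400),80);print(b,P(97,0,67),P(94,0,62),P(95,0,67))
E
```

```text
contact_force: [-0.6, -0.2, 1.4]
opening: 0.351
finger_force: 0.0
TCP in rotor mm [94.2  0.  85.2] F rotor [ 0.5 -0.6  1.4] t 15.5 open 0.351
shift [ 0.    -0.005  0.368] turn [-0.  0.  0.]
[([315.1, 274.4], [305, 231, 21, 88, 1659])] [314.2 276.5] [320.3 272.6] [318.3 276.5]
```

```bash
python3 -m pendant '[0.35,0,-0.014,0.12,0,0,0, 0.35,0,-0.014,0.25,0,0,0, 0.35,0,-0.014,0.37,0,0,0, 0.35,0,-0.014,0.37,0,0,0, 0.35,0,-0.014,0.37,0,0,0]' | egrep "force|open"
python3 tgt.py 95 0 30
python3 -m pendant '[0.15,0,0,0,0,0,0, 0.15,0,0,0,0,0,0, 0.15,0,0,0,0,0,0, 0,0,0,0,0,0,0, 0,0,0,0,0,0,0, 0,0,0,0,0,0,0, 0,0,0,0,0,0,0]' 20 | egrep "force|open"
python3 tgt.py 95 0 30
```

```text
contact_force: [0.6, -0.1, 0.3]
opening: 0.344
finger_force: 0.0
TCP in rotor mm [97.3  0.4 30.4] F rotor [0.5 0.4 0. ] t 16.05 open 0.344
shift [0.002 0.015 0.003] turn [-0.001  0.001  0.   ]
contact_force: [0.9, 0.2, 0.9]
opening: 0.106
finger_force: 20.0
TCP in rotor mm [97.7  0.3 29.8] F rotor [0.8 0.9 0.6] t 16.75 open 0.106
shift [ 0.002  0.018 -0.001] turn [-0.001  0.001 -0.   ]
```

```bash
python3 -m pendant '[0,0,0.04,-0.027,0,0,0, 0,0,0.078,-0.047,0,0,0, 0,0,0.12,-0.063,0,0,0, 0,0,0.161,-0.076,0,0,0, 0,0,0.21,-0.084,0,0,0, 0,0,0.256,-0.087,0,0,0, 0,0,0.256,-0.087,0,0,0]' | egrep "force|open"
python3 - <<'E'
from tgt import *
rel();w=r.snapshot("wrist");s=r.snapshot("scene")
print(blobs(s["img"],(0,170,100),(6,255,255),(280,180,400,340),8),[ (ph,proj(s,x[:3]+Q@[.059+.063*np.cos(ph/57.3),0,.013+.063*np.sin(ph/57.3)]).round(1).tolist()) for ph in(55,90)])
E
```

```text
contact_force: [-0.4, 2.3, 7.1]
opening: 0.104
finger_force: 20.0
TCP in rotor mm [60.5  0.4 43.4] F rotor [1.8 1.1 7.2] t 17.45 open 0.104
[([312.9, 210.3], [310, 208, 6, 5, 21])] [(55, [332.5, 208.6]), (90, [314.4, 209.6])]
```

```bash
python3 -m pendant '[0,0,0.035,0.002,0,0,0, 0,0,0.073,0.006,0,0,0, 0,0,0.11,0.015,0,0,0, 0,0,0.143,0.026,0,0,0, 0,0,0.18,0.041,0,0,0, 0,0,0.21,0.056,0,0,0, 0,0,0.24,0.076,0,0,0, 0,0,0.27,0.098,0,0,0, 0,0,0.297,0.125,0,0,0, 0,0,0.321,0.15,0,0,0, 0,0,0.321,0.15,0,0,0]' | egrep "force|open"
python3 - <<'E'
from tgt import *
rel();s=r.snapshot("scene")
print(blobs(s["img"],(0,170,100),(6,255,255),(280,180,400,340),4),[ (ph,proj(s,x[:3]+Q@[.059+.063*np.cos(ph/57.3),0,.013+.063*np.sin(ph/57.3)]).round(1).tolist()) for ph in(130,140,161)])
E
```

```text
contact_force: [3.5, -0.7, 0.1]
opening: 0.099
finger_force: 20.0
TCP in rotor mm [10.5  0.3 19.4] F rotor [ 2.4  2.3 -1.2] t 18.65 open 0.099
[([298.0, 228.1], [296, 227, 4, 4, 10])] [(130, [301.6, 222.0]), (140, [300.5, 226.3]), (161, [301.1, 235.9])]
```

```bash
python3 -m pendant '[0,0,0.023,0.03,0,0,0, 0,0,0.043,0.06,0,0,0, 0,0,0.057,0.09,0,0,0, 0,0,0.068,0.113,0,0,0, 0,0,0.074,0.128,0,0,0, 0,0,0.074,0.128,0,0,0]' | egrep "force|open"
python3 tgt.py 0 0 0
python3 -m pendant '[0,0,0.003,0.015,0,0,0, 0,0,0.004,0.025,0,0,0, 0,0,0.004,0.025,0,0,0]' | egrep "force|open"
python3 tgt.py 0 0 0
```

```text
contact_force: [2.6, 0.9, 2.2]
opening: 0.105
finger_force: 20.0
TCP in rotor mm [-0.3  0.3  0.6] F rotor [1.8 2.6 1.4] t 19.3 open 0.105
shift [ 0.002 -0.002  0.004] turn [-0.001  0.001 -0.   ]
contact_force: [1.7, 4.0, 1.1]
opening: 0.107
finger_force: 20.0
TCP in rotor mm [-1.6  0.3 -2.9] F rotor [-1.4  3.8  2. ] t 19.6 open 0.107
shift [ 0.002 -0.01  -0.019] turn [-0.     0.001  0.   ]
```

```bash
python3 -m pendant '[0,0,0.004,0.01,0,0,0, 0,0,0.006,0.02,0,0,0, 0,0,0.006,0.02,0,0,0]' | egrep "open"
python3 tgt.py 0 0 0 | head -1
python3 -m pendant '[0,0,0.003,0.01,0,0,0, 0,0,0.005,0.02,0,0,0, 0,0,0.005,0.02,0,0,0]' | egrep "open"
python3 tgt.py 0 0 0 | head -1
python3 - <<'E'
from tgt import *
s=r.snapshot("scene")
print(blobs(s["img"],(0,170,100),(6,255,255),(280,180,400,340),4),[ (ph,proj(s,x[:3]+Q@[.058+.063*np.cos(ph/57.3),0,.013+.063*np.sin(ph/57.3)]).round(1).tolist()) for ph in(155,161)])
E
```

```text
opening: 0.102
TCP in rotor mm [-1.9  0.4 -4.4] F rotor [ 1.3  1.5 17.7] t 19.9 open 0.102
opening: 0.105
TCP in rotor mm [-1.9  0.4 -6.5] F rotor [ 2.9  1.7 28. ] t 20.2 open 0.105
[([298.8, 237.7], [296, 234, 6, 8, 23])] [(155, [300.1, 233.2]), (161, [300.7, 236.0])]
```

```bash
python3 -m pendant '[0.1,0,0,-0.02,0,0,0, 0.25,0,0,-0.02,0,0,0, 0.25,0,0,-0.02,0,0,0, 0.25,0,0,-0.02,0,0,0, 0.25,0,0,-0.15,0,0,0, 0.25,0,0,-0.4,0,0,0, 0.25,0,0,-0.7,0,0,0, 0.25,0,0,-0.9,0,0,0, 0.25,0,0,-0.9,0,0,0, 0.25,0,0,-0.9,0,0,0]' | egrep "force|open"
python3 - <<'E'
from tgt import *
rel();w=r.snapshot("wrist");s=r.snapshot("scene");pickle.dump((w,s),open("d10.pkl","wb"))
print("wrist red",blobs(w["img"],(0,180,100),(6,255,255),(200,100,640,400),60));print("scene red",blobs(s["img"],(0,170,100),(6,255,255),(250,180,400,340),4))
P=lambda *X:proj(w,x[:3]+Q@(np.array(X)/1e3)).round(1)
print("lower grip pred",P(-90,0,33))
for th in(0,.05,.1,.2):
    a=np.radians(161.6)-th;print(th,P(58+63.2*np.cos(a),0,13+63.2*np.sin(a)),proj(s,x[:3]+Q@[.058+.0632*np.cos(a),0,.011+.0632*np.sin(a)]).round(1))
print("blue",blobs(w["img"],(105,150,40),(125,255,255),(200,0,420,330),80),P(36,-53.5,38),"green",blobs(w["img"],(55,120,50),(80,255,255),None,40),P(34,-24,47),P(-54,-24,47))
E
```

```text
contact_force: [-0.1, 0.2, -1.1]
opening: 0.248
finger_force: 0.0
TCP in rotor mm [-2.300e+00 -1.000e-01  1.262e+02] F rotor [-0.7  0.1 -0.8] t 21.25 open 0.248
wrist red [([316.8, 232.2], [309, 199, 16, 67, 963]), ([453.7, 232.0], [443, 199, 22, 67, 989])]
scene red [([299.8, 235.9], [297, 232, 6, 9, 27]), ([265.8, 248.8], [263, 245, 6, 8, 23])]
lower grip pred [454.3 232. ]
0 [319.2 231.9] [301.1 237.1]
0.05 [317.6 233.2] [300.8 235.7]
0.1 [315.7 234.6] [300.6 234.4]
0.2 [311.  237.2] [300.3 231.8]
blue [([255.3, 148.6], [239, 138, 34, 23, 722])] [256.4 149.4] green [([270.3, 197.6], [259, 182, 23, 31, 427]), ([417.0, 201.2], [406, 187, 23, 26, 386]), ([272.9, 270.1], [262, 251, 21, 39, 453]), ([411.2, 275.1], [401, 255, 21, 36, 396])] [259.8 200.5] [405.5 200.6]
```

```bash
python3 -m pendant '[0,0,0,0.2,0,0,0, 0,0,0,0.4,0,0,0, 0,0,0,0.6,0,0,0, 0,0,0,0.68,0,0,0, 0,0,0,0.72,0,0,0, 0,0,0,0.72,0,0,0]' | egrep "open"
python3 tgt.py -2 0 10
python3 -m pendant '[0,0,0,0.015,0,0,0, 0,0,0,0.03,0,0,0, 0,0,0,0.03,0,0,0]' | egrep "open"
python3 tgt.py -2 0 10
```

```text
opening: 0.004
TCP in rotor mm [-2.9 -0.4 17.5] F rotor [0.6 0.1 1. ] t 21.95 open 0.004
shift [-0.003 -0.006  0.05 ] turn [-0. -0. -0.]
opening: 0.001
TCP in rotor mm [-1.9  0.5 14.2] F rotor [-0.2 -0.4 -0.3] t 22.25 open 0.001
shift [0.003 0.001 0.028] turn [-0.002  0.001 -0.   ]
```

```bash
python3 -m pendant '[0,0,0,0.015,0,0,0, 0,0,0,0.03,0,0,0, 0,0,0,0.03,0,0,0]' | egrep "open"
python3 tgt.py -2 0 10|head -1
python3 -m pendant '[0,0,0,0.01,0,0,0, 0,0,0,0.015,0,0,0, 0,0,0,0.015,0,0,0]' | egrep "open"
python3 tgt.py -2 0 10|head -1
```

```text
opening: 0.009
TCP in rotor mm [-2.1  0.6 12.1] F rotor [ 1.6 -2.5 32.1] t 22.55 open 0.009
opening: 0.007
TCP in rotor mm [-2.3  0.7 11.5] F rotor [ 1.4 -4.3 49.8] t 22.85 open 0.007
```

That is a hard stop (50 N for 0.6 mm more), so the bail is home. I'll retract well clear and check.

```bash
python3 -m pendant '[0,0,0,-0.1,0,0,0, 0,0,0,-0.4,0,0,0, 0,0,0,-0.8,0,0,0, 0,0,0,-1,0,0,0, 0,0,0,-1,0,0,0, 0,0,0,-1,0,0,0, 0,0,0,-1,0,0,0]' | egrep "force|open"
python3 - <<'E'
from tgt import *
rel();w=r.snapshot("wrist");s=r.snapshot("scene");t=r.snapshot("top")
P=lambda *X:proj(w,x[:3]+Q@(np.array(X)/1e3)).round(1)
print("red",blobs(w["img"],(0,180,100),(6,255,255),(200,100,640,400),60),P(-90,0,33),[(th,P(58+63.2*np.cos(2.82-th),0,13+63.2*np.sin(2.82-th))) for th in(0,.05,.1)])
print("scene red",blobs(s["img"],(0,170,100),(6,255,255),(250,180,400,340),4))
print("blue",blobs(w["img"],(105,150,40),(125,255,255),(200,0,420,330),80),P(36,-53.5,38),"green",blobs(w["img"],(55,120,50),(80,255,255),None,40))
print("spare cap",blobs(t["img"],(8,150,120),(18,255,255),(180,200,300,340)),"scene",blobs(s["img"],(8,150,120),(18,255,255),(200,190,390,330)))
df=cv2.absdiff(s["img"],D["scene"]["img"]).max(2)
for n,b in dict(timer=(370,315,415,355),marker=(360,225,385,265)).items(): print(n,(df[b[1]:b[3],b[0]:b[2]]>60).sum())
E
```

```text
contact_force: [-0.3, -0.2, -0.9]
opening: 0.008
finger_force: 0.0
TCP in rotor mm [ -2.6   0.2 156.9] F rotor [-0.4 -0.4 -0.8] t 23.55 open 0.008
red [([316.9, 219.3], [310, 189, 15, 61, 781]), ([440.4, 219.3], [431, 189, 20, 62, 803])] [441.  219.3] [(0, array([318.7, 219.2])), (0.05, array([317.2, 220.3])), (0.1, array([315.5, 221.4]))]
scene red [([300.0, 236.0], [297, 232, 7, 9, 28]), ([265.8, 248.8], [263, 245, 6, 8, 23])]
blue [([261.4, 143.3], [246, 134, 31, 20, 577])] [262.3 144.1] green [([274.5, 187.7], [265, 174, 20, 27, 322]), ([406.1, 190.5], [397, 177, 20, 24, 304]), ([276.8, 253.8], [267, 237, 19, 34, 354]), ([401.6, 257.5], [393, 240, 18, 31, 311])]
spare cap [([203.0, 324.0], [199, 321, 9, 7, 44])] scene [([210.0, 228.1], [207, 225, 7, 7, 39]), ([270.7, 254.1], [266, 250, 11, 9, 76])]
timer 0
marker 0
```

Everything checks out: the bail is level with the closed one, the tube is seated, and the spare tube, timer and marker haven't moved.

```bash
python3 -c "
from plant import r
print(r.finish_job())"
```

```text
the job is handed in; nothing more can be done
None
```

The blue-capped tube is seated in the upper clip, centred, with its cap on the balance tube's side and the jaw closed over it; the bail is down in its catch, and the job was handed in at about 24 s of robot time, after one missed first grasp.

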